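# Pack the camera service kit into its inset tray

## Robot

A 6-joint arm with a two-finger parallel gripper is mounted at the origin on the work surface. World frame = base frame: x ahead of the robot, y to its left, z up, the work surface at z = 0. Lengths are in mm, angles in rad, forces in N, time in s.
With the tool pointing down it reaches from about 400 to 925 mm from the base axis. Payload 12.5 kg.
Tool frame: the origin (TCP) lies midway between the tips of the shut fingers; the grasp point (between the pads) lies 19 mm behind it; z points along the fingers, y is the line along which they close (so a half turn about z gives the same grasp; the last joint's range is limited). The gripper opens to 95 mm and grips with 3 to 60 N. Pads are 20 mm wide; open, the fingers measure 119 mm over their backs; the gripper's body (75 mm by 180 mm) begins 59 mm behind the grasp point.
Start: joints at [1.208, 0.491, 1.559, -0, 1.092, -0.106], TCP at [158.724, 604.528, 214.661] pointing down, gripper open.
Joint ranges: [-3.1, 3.1], [-0.84, 2.19], [0.05, 2.79], [-1.13, 4.28], [0.06, 2.93], [-2.69, 2.69]. Speed limits (rad/s): [2.22, 2.22, 2.79, 3.14, 3.14, 3.14].

## Interface

Orientations are given as [roll, pitch, yaw] about the fixed x, y, z axes, in that order (R = Rz(yaw) Ry(pitch) Rx(roll)).
In Python, from cell import state, read_camera, camera_info, env gives the robot as it stands.
- The arm moves only by the tool move_arm, never from a script. Its argument "commands" is a list of rows, each a list of 3 entries, a list of its own where there are three numbers: the shift along the world's x, y, z in cm, then the turn, a rotation vector about the world's x, y, z in degrees, then the opening, from 0 (shut) to 1 (fully open). A call has 1 to 10 rows; each row shifts and turns the commanded pose from where the row before left it; what a row does not reach is not made up. A row lasts 1/10 s, in which the tool goes at most 50 mm and 8.59 degrees, less where a joint would pass 70% of its speed; a pose out of reach is approached as far as the arm can. A call with a gripper value outside its range is refused whole. The fingers move at their own pace and stop on an object; the grip force is fixed at half the most. Time passes only in rows, so rows that do not move let the fingers close. It gives the time, the measured TCP pose, the force, the opening and the grip force at its end, in the units of the state.
- state(): the state, without advancing time (a new reading comes with each control period).
- read_camera(name): name is "scene" or "top"; returns the picture (400x640x3 uint8, blue, green, red); there is no depth.
- camera_info(name): a dict with "K" (3x3 intrinsics, pixels), "k1" (the pictures are not rectified: a ray, as slopes to the right and down, at radius r is drawn at 1 + k1 r^2 times it, then the intrinsics apply), "cam_to_world" (4x4, takes a point from camera to world coordinates). Camera axes: x right, y down, z forward; pixel columns grow to the right and rows downward; lengths in mm; the calibration is good to about 2 mm. A picture is of the moment at which its call begins. camera_info takes no time and is no camera call.
- env.job_done(): hands the job in; it is judged then, once.
The state is a dict: "t": time; "joints": joint angles; "qvel": joint speeds; "tau": joint torques, N m; "eef_pos": TCP position; "tcp_rot": TCP orientation; "ft_force": force on the tool from outside, world axes, zero at the start; "moment": the same for the moment, N m; "opening": opening from 0.0 (shut) to 1.0 (fully open); "grip_force": force on a finger pad.
Only numpy, scipy, OpenCV 4.12 (cv2) and the standard library are available. Lean on these libraries where they do the work, as an engineer would, in place of code of your own. Each camera call takes 0.05 s, during which the arm holds its last target. There are 200 camera calls.

## Task

Pack the camera service kit for a site call: put the box camera, the short power brick, the slim spare lens and the multimeter each into the inset of the black tray whose cut-out is shaped for it, the camera with its lens over the lens saddle and the slim lens standing upright with its mount up. Set each one down gently, without dropping or knocking it over, so that it lies flat on the bottom of its pocket. The long power brick and the fat lens belong to another job: leave them where they are on the bench.

Things in the scene. Friction and masses are not known exactly. Their poses are not given: they have to be found in the camera images.
- camera: White box-type security camera, 108 mm long, 50 wide, 48 high (51 with a screw plate on top), 260 g, flat on the bench. Origin: underside, middle of the 108 mm; x to the lens end, z up. White box from x=-50 to +26 mm (sockets to -54), black lens, 28 mm diameter, from +26 to +54, its lowest line 13 mm above the underside. Grip across the 50 mm at about x=-12. Yaw up to 0.5 rad from world x.
- brick: Short black power brick with a white label and no lead, 84 x 42 mm, 38 mm high, 200 g, flat on the bench to one side of the tray. Origin: centre of the underside; x along its length, z up. Either end may lead. Yaw up to 0.5 rad from world x.
- lens: Slim spare lens: black cylinder 36 mm in diameter and 40 mm high, with a steel mount 25 mm in diameter and 8 mm high on top (48 mm in all), 90 g. Stands on the bench to one side of the tray, mount up. Origin: centre of the underside; z up.
- meter: Grey pocket multimeter, face up, flat on the bench to one side of the tray: 116 x 60 mm, 36 mm high (rotary switch on its face to 41 mm), green display, 220 g. Origin: centre of the underside; x along its length towards the display, z up. Either end may lead. Yaw up to 0.5 rad from world x.
- nest_camera: Grey inset for the camera (outline, origin, axes and depth as nest_brick). Stepped cut-out: pocket for the white box 96 x 66 mm, from x=-60 to +36 mm, y=-33 to +33; beyond its +x end a lens saddle 44 mm wide, only 3 mm deep, to x=+62. Camera seated: its origin over this origin, lens along +x, hanging over the saddle.
- nest_brick: Grey inset with the smaller rectangular pocket, 100 x 58 mm, centred. All four insets: 142 x 92 x 16 mm, fixed two by two, alike in yaw, order varying, in a low black tray (floor 5 mm; walls to 26 mm above the bench). Origin: centre of the inset's underside, 5 mm above the bench; x along the 142 mm, z up. Pocket floor at z=6 mm, rim at z=16: 10 mm deep, straight sides.
- nest_lens: Grey inset with the round pocket, 52 mm in diameter, centred, for the slim lens. Outline, origin, axes and depth as nest_brick: 142 x 92 x 16 mm, origin at the centre of its underside, pocket floor at z=6 mm, rim at z=16.
- nest_meter: Grey inset with the largest rectangular pocket, 130 x 76 mm, centred, for the multimeter. Outline, origin, axes and depth as nest_brick: 142 x 92 x 16 mm, origin at the centre of its underside, pocket floor at z=6 mm, rim at z=16.
- long_brick: Look-alike, not for the tray: long black power brick with the same white label, 132 x 42 mm, 38 mm high, flat on the bench. Origin: centre of the underside; x along its length, z up.
- wide_lens: Look-alike, not for the tray: fat lens, black upright cylinder 54 mm in diameter with the same steel mount on top, 48 mm high in all, standing on the bench. Origin: centre of the underside; z up.
Not all that is in view belongs to the job. Of the things that look like the camera, take the one that is farthest to the robot's right at the start.

How it is judged (in metres and radians):
At the end, for the whole second after the job is handed in: Camera, short brick, slim lens and meter each at rest in its own pocket: origin within 13 mm horizontally of its inset's, underside within 3 mm of the pocket floor, upright within 0.08 rad, long ones aligned within 0.25 rad; long brick and fat lens within 30 mm of their starts, all at rest (horizontal distance between camera and nest_camera below 0.013 m and z of camera in the frame of nest_camera below 0.009 m and angle between each of camera, brick, lens, meter's own z axis and vertical below 0.08 rad and linear speed of each of camera, brick, lens, meter, long_brick, wide_lens below 0.02 m/s and angle between the x axis of camera and the x axis of nest_camera, either way round below 0.25 rad and horizontal distance between brick and nest_brick below 0.013 m and z of brick in the frame of nest_brick below 0.009 m and angle between the x axis of brick and the x axis of nest_brick, either way round below 0.25 rad and horizontal distance between lens and nest_lens below 0.013 m and z of lens in the frame of nest_lens below 0.009 m and horizontal distance between meter and nest_meter below 0.013 m and z of meter in the frame of nest_meter below 0.009 m and angle between the x axis of meter and the x axis of nest_meter, either way round below 0.25 rad and distance of each of long_brick, wide_lens from where it was at the start of the episode below 0.03 m); the robot touches nothing.
It fails at once if the long brick or the fat lens is moved more than 30 mm from where it was (distance of any of long_brick, wide_lens from where it was at the start of the episode above 0.03 m).
It fails at once if the camera, brick, lens or meter is let go while its underside is over 36 mm above the bench (25 mm above a pocket floor), that is, dropped ((height (world z) of camera above 0.036 m and contact force between the fingers and camera below 0.1 N) or (height (world z) of brick above 0.036 m and contact force between the fingers and brick below 0.1 N) or (height (world z) of lens above 0.036 m and contact force between the fingers and lens below 0.1 N) or (height (world z) of meter above 0.036 m and contact force between the fingers and meter below 0.1 N)).
It fails at once if the camera, brick, lens or meter is banged or pressed into its inset with more than 60 N (contact force between camera and nest_camera above 60 N or contact force between brick and nest_brick above 60 N or contact force between lens and nest_lens above 60 N or contact force between meter and nest_meter above 60 N).
It fails at once if the camera or the slim lens is knocked over (tilted more than 0.6 rad) (angle between any of camera, lens's own z axis and vertical above 0.6 rad).
It also fails if it takes over 104 s, if anything falls off the work surface, if the arm or the gripper's body presses on something with over 40 N, if the wrist force passes 120 N, or if a joint passes its speed limit or range.

## Working session

There is one attempt and no reset: what is moved stays moved. The work goes in short steps, Python scripts to look and compute and a tool call to move; the robot and the scene stay as the last step left them, time stands still between calls to the robot, and variables do not carry over. Pictures are saved under pics/ and viewed, at most 14 in all, crops included, and the job is handed in when it is done.

Besides the shell and the picture viewer there is one more tool, called in YAML: its name, and indented under it one key for each argument. move_arm: Moves the arm, as the interface text tells. Its arguments: {"type":"object","properties":{"commands":{"type":"array"}},"required":["commands"]}

```bash
mkdir -p pics
cat > h.py <<'E'
import numpy as np, cv2
from cell import state, read_camera, camera_info, env
def ray(cam,u,v):
    c=camera_info(cam);K=np.array(c["K"]);T=np.array(c["cam_to_world"]);k=c["k1"]
    d=np.array([(u-K[0,2])/K[0,0],(v-K[1,2])/K[1,1]]);s=d.copy()
    for _ in range(20): s=d/(1+k*(s@s))
    return T[:3,3],T[:3,:3]@np.array([s[0],s[1],1])
def pt(cam,u,v,z):
    o,d=ray(cam,u,v);return (o+d*(z-o[2])/d[2])
def pix(cam,p):
    c=camera_info(cam);K=np.array(c["K"]);T=np.array(c["cam_to_world"])
    q=T[:3,:3].T@(np.array(p)-T[:3,3]);s=q[:2]/q[2];s=s*(1+c["k1"]*(s@s));return K[0,0]*s[0]+K[0,2],K[1,1]*s[1]+K[1,2]
E
python3 - <<'E'
from h import *
for n in("scene","top"):
    cv2.imwrite(f"pics/{n}0.png",read_camera(n)); c=camera_info(n);print(n,np.round(c["K"],1).tolist(),c["k1"],np.round(c["cam_to_world"],3).tolist())
s=state();print(s["eef_pos"],s["tcp_rot"],s["opening"],s["t"])
E
```

```text
scene [[380.0, 0.0, 325.9], [0.0, 380.0, 196.4], [0.0, 0.0, 1.0]] 0.01038481951095033 [[0.222, 0.835, -0.503, 922.194], [0.975, -0.19, 0.114, -109.902], [-0.0, -0.516, -0.857, 824.213], [0.0, 0.0, 0.0, 1.0]]
top [[408.4, 0.0, 316.9], [0.0, 408.4, 200.4], [0.0, 0.0, 1.0]] -0.028442970176196635 [[0.024, -0.986, 0.165, 264.727], [-1.0, -0.023, 0.004, -16.729], [-0.001, -0.166, -0.986, 1303.82], [0.0, 0.0, 0.0, 1.0]]
[158.64506771 604.30661906 214.1375727 ] [-3.14062696e+00 -1.08769781e-04  2.88476887e+00] 1.0023223923704556 0.1
```

View pics/top0.png

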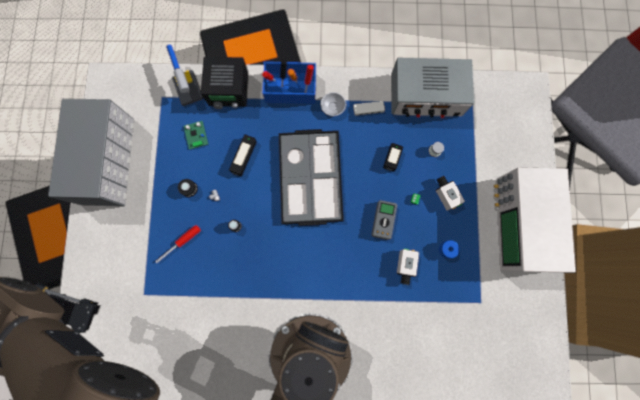

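View pics/scene0.png

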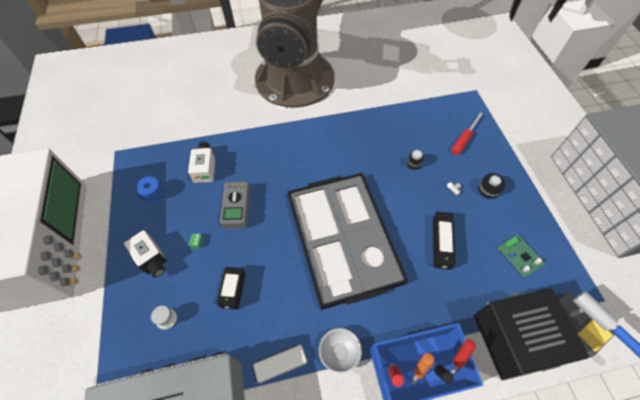

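Candidates in top: cameras at (450,194) and (407,262), and the farther right is (450,194). Bricks: short at (394,157), long at (241,156). Lenses: slim at (233,226), fat at (187,187), plus a grey cup-like thing at (436,149). The only meter is at (384,220). The tray is centred at about (311,178). I'll check these choices in a close crop.

Run:
```python
from h import *
i=cv2.imread("pics/top0.png")
a=cv2.resize(i[125:290,270:470],None,fx=4,fy=4,interpolation=cv2.INTER_CUBIC)[:600]
cv2.imwrite("pics/crop1.png",a)
hsv=cv2.cvtColor(i,cv2.COLOR_BGR2HSV)
m=(~((hsv[...,0]>95)&(hsv[...,0]<125)&(hsv[...,1]>120))).astype(np.uint8)
m[:110]=0;m[292:]=0;m[:,:165]=0;m[:,475:]=0
n,l,st,c=cv2.connectedComponentsWithStats(m)
for k in range(1,n):
    if st[k,4]>60:
        cn=max(cv2.findContours((l==k).astype(np.uint8),0,2)[0],key=cv2.contourArea);r=cv2.minAreaRect(cn)
        print("blob",st[k],np.round(c[k],1),np.round(r[0],1),np.round(r[1],1),round(r[2],1))
w=((hsv[...,2]>190)&(hsv[...,1]<50)).astype(np.uint8);w[:110]=0;w[292:]=0;w[:,:165]=0;w[:,475:]=0
n,l,st,c=cv2.connectedComponentsWithStats(w)
for k in range(1,n):
    if st[k,4]>25:
        cn=max(cv2.findContours((l==k).astype(np.uint8),0,2)[0],key=cv2.contourArea);r=cv2.minAreaRect(cn)
        p=pt("top",*r[0],11);b=[pt("top",*q,21)[:2].round().tolist() for q in cv2.boxPoints(r)]
        print("white",st[k,4],np.round(r[0],1),np.round(r[1],1),round(r[2],1),p.round(),b)
```

```text
blob [321 110  24   7 117] [332.5 112.3] [332.5 113. ] [ 6. 23.] 90.0
blob [353 110  32   6 139] [366.8 111.8] [368.5 112.5] [ 5. 31.] 90.0
blob [391 110  77   9 475] [429.2 112.7] [429. 114.] [ 8. 76.] 90.0
blob [472 110   3  43  66] [473.6 127.2] [473. 131.] [42.  2.] 90.0
blob [184 121  24  28 472] [195.2 134.6] [195.3 134.6] [25.  19.6] 76.0
blob [ 279  130   64   96 5591] [310.  177.4] [310.3 177.3] [94.8 61.5] 88.2
blob [229 135  27  41 547] [242.2 154.9] [242.1 155. ] [14.  40.4] 24.0
blob [428 141  17  16 193] [436.1 148.9] [436.3 148.7] [12.7 16.3] 45.0
blob [384 144  18  27 317] [392.8 157. ] [392.8 157.1] [12.3 26.2] 18.4
blob [436 176  29  35 616] [449.2 194.2] [448.2 192.4] [33.9 21.7] 61.4
blob [178 179  20  18 262] [187.2 187.6] [187.1 187.6] [19.1 15.8] 33.7
blob [209 189  11  12  95] [214.2 195.3] [214.  194.5] [11. 10.] 90.0
blob [410 193  11  12  90] [415.2 198.4] [415.1 198.4] [ 8.7 10.4] 14.0
blob [371 200  27  40 774] [384.1 219.6] [384.2 219.6] [20.8 37.8] 10.3
blob [228 220  14  12 127] [234.4 225.4] [234.5 225.5] [11. 13.] 90.0
blob [165 224  37  33 341] [184
[... 631 characters left out ...]
1.] 90.0 [627.  69.  11.] [[644.0, 87.0], [645.0, 51.0], [605.0, 50.0], [604.0, 85.0]]
white 748 [324.1 197.9] [38.5 19.4] 87.5 [490. -34.  11.] [[549.0, 1.0], [553.0, -61.0], [429.0, -68.0], [425.0, -7.0]]
white 26 [184.5 186. ] [4.9 4.9] 45.0 [519. 419.  11.] [[517.0, 427.0], [528.0, 416.0], [517.0, 404.0], [505.0, 415.0]]
white 219 [451.8 194.6] [22.4 14.3] 63.4 [ 511. -446.   11.] [[530.0, -406.0], [552.0, -448.0], [488.0, -478.0], [466.0, -437.0]]
white 402 [296. 199.] [28. 14.] 90.0 [485.  56.  11.] [[528.0, 80.0], [529.0, 35.0], [438.0, 32.0], [437.0, 76.0]]
white 271 [409.1 262.1] [15.4 23.3] 8.1 [ 292. -305.   11.] [[259.0, -273.0], [331.0, -284.0], [325.0, -332.0], [254.0, -320.0]]
```

View pics/crop1.png

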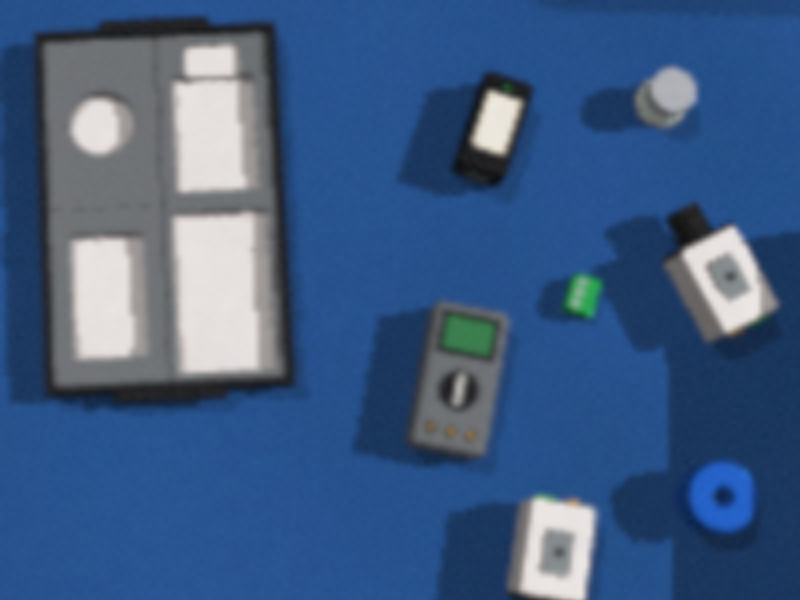

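The crop confirms the choices. The wanted camera is at crop (722,280), with its lens at (690,222) pointing +x and to the left. The saddle is at the +x end of the upper-right inset, the round pocket is upper left, the brick pocket lower left, and the meter pocket lower right. Next I'll measure the tray insets and the objects.

```bash
cat > m.py <<'E'
from h import *
def world_rect(cn,z,cam="top"):
    P=np.array([pt(cam,*q,z)[:2] for q in cn.reshape(-1,2)],np.float32)
    r=cv2.minAreaRect(P);b=cv2.boxPoints(r);e=b[1]-b[0],b[2]-b[1]
    L=max(e,key=np.linalg.norm);y=np.arctan2(L[1],L[0]);y=(y+np.pi/2)%np.pi-np.pi/2
    return np.round(r[0],1),np.round(sorted(r[1]),1),round(float(np.degrees(y)),1)
def up(i,s=4): return cv2.resize(i,None,fx=s,fy=s,interpolation=cv2.INTER_CUBIC)
def big(m,box,s=4):
    x0,y0,x1,y1=[v*s for v in box];t=np.zeros_like(m);t[y0:y1,x0:x1]=m[y0:y1,x0:x1]
    cn=max(cv2.findContours(t,0,1)[0],key=cv2.contourArea);return (cn.reshape(-1,2)+.5)/s-.5
E
python3 - <<'E'
from m import *
i=up(cv2.imread("pics/top0.png"));h=cv2.cvtColor(i,cv2.COLOR_BGR2HSV);H,S,V=cv2.split(h)
u8=lambda b:b.astype(np.uint8)
blue=(H>95)&(H<125)&(S>110)
print("gray tray",world_rect(big(u8((S<70)&(V>70)),(276,126,346,230)),21))
print("pockets, rim 21 / floor 11")
for n,b in dict(meter=(310,176,341,222),brick=(284,180,308,218),lens=(285,146,304,167),cam=(311,130,336,175)).items():
    cn=big(u8((S<60)&(V>165)),b); print(n,world_rect(cn,21),world_rect(cn,11))
print("brick",world_rect(big(u8(~blue&(S<140)),(380,138,406,175)),38))
print("brick label",world_rect(big(u8((S<90)&(V>150)),(380,138,406,175)),38))
print("meter",world_rect(big(u8((S<100)&(V>75)),(368,196,402,243)),36))
print("meter disp",world_rect(big(u8((H>40)&(H<85)&(S>90)),(368,196,402,243)),37))
print("cam white",world_rect(big(u8((S<60)&(V>150)),(432,174,468,214)),48))
print("long label",world_rect(big(u8((S<90)&(V>150)),(225,132,260,180)),38))
for n,b in dict(lens=(226,217,244,234),fat=(176,177,200,200)).items():
    for z,mk in (("mount48",(S<90)&(V>130)),("body40",~blue&(V<70))):
        try: print(n,z,world_rect(big(u8(mk),b),int(z[-2:])))
        except Exception as e: print(n,z,e)
E
```

```text
gray tray (array([558.6,  13.3]), array([184. , 285.9]), 4.0)
pockets, rim 21 / floor 11
meter (array([489.2, -34.1]), array([ 68. , 127.5]), 4.0) (array([491. , -34.2]), array([ 68.5, 128.5]), 4.0)
brick (array([482.8,  56.5]), array([51.4, 97.4]), 5.2) (array([484.5,  57.1]), array([51.8, 98.2]), 5.2)Traceback (most recent call last):
  File "<stdin>", line 8, in <module>
  File "m.py", line 3, in world_rect
    P=np.array([pt(cam,*q,z)[:2] for q in cn.reshape(-1,2)],np.float32)
                ~~^^^^^^^^^^
  File "h.py", line 9, in pt
    o,d=ray(cam,u,v);return (o+d*(z-o[2])/d[2])
        ~~~^^^^^^^^^
  File "h.py", line 4, in ray
    c=camera_info(cam);K=np.array(c["K"]);T=np.array(c["cam_to_world"]);k=c["k1"]
ValueError: time passes only in moves, steps and waits
```

```bash
sed -i 's/^def ray/import functools\ncamera_info=functools.lru_cache(camera_info)\ndef ray/' h.py
cat > meas.py <<'E'
from m import *
i=up(cv2.imread("pics/top0.png"));h=cv2.cvtColor(i,cv2.COLOR_BGR2HSV);H,S,V=cv2.split(h)
u8=lambda b:b.astype(np.uint8)
blue=(H>95)&(H<125)&(S>110)
a=np.radians(4);R=np.array([[np.cos(a),-np.sin(a)],[np.sin(a),np.cos(a)]])
for n,o in dict(lens=(71,46),cam=(71,-46),brick=(-71,46),meter=(-71,-46)).items(): print("nest",n,(R@o+[558.6,13.3]).round(1))
def tr(n,mk,b,z):
    try: print(n,world_rect(big(u8(mk),b),z))
    except Exception as e: print(n,str(e)[:80])
tr("brick",~blue&(S<140),(380,138,406,175),38)
tr("brick label",(S<90)&(V>150),(380,138,406,175),38)
tr("meter",(S<100)&(V>75),(368,196,402,243),36)
tr("meter disp",(H>40)&(H<85)&(S>90),(368,196,402,243),37)
tr("cam white",(S<60)&(V>150),(432,174,468,214),48)
tr("long label",(S<90)&(V>150),(225,132,260,180),38)
for n,b in dict(lens=(226,217,244,234),fat=(176,177,200,200)).items():
    tr(n+" mount",(S<90)&(V>130),b,48);tr(n+" blob",~blue,b,20)
E
python3 meas.py
```

```text
nest lens [626.2  64.1]
nest cam [632.6 -27.6]
nest brick [484.6  54.2]
nest meter [491.  -37.5]
brick (array([ 623.4, -251.1]), array([39.8, 88. ]), -18.1)
brick label (array([ 629.6, -253.7]), array([28.3, 48. ]), -18.1)
meter (array([ 422.4, -223.5]), array([ 62.4, 117.2]), -9.6)
meter disp (array([ 457. , -230.6]), array([27.9, 39.4]), 78.7)
cam white (array([ 504.5, -434.4]), array([51.1, 73.4]), 27.6)
long label (array([624.2, 234.3]), array([28.7, 74.3]), -19.5)
lens mount (array([394.2, 246.8]), array([24.5, 24.8]), -42.7)
lens blob (array([394.1, 248.1]), array([34.8, 43.1]), 55.9)
fat mount (array([512.1, 404.9]), array([24.3, 24.5]), -85.6)
fat blob (array([512.1, 407. ]), array([51.5, 63.7]), 57.3)
```

```bash
cat > meas2.py <<'E'
from m import *
i=up(cv2.imread("pics/scene0.png"));H,S,V=cv2.split(cv2.cvtColor(i,cv2.COLOR_BGR2HSV))
u8=lambda b:b.astype(np.uint8)
blue=(H>95)&(H<125)&(S>110)
def tr(n,mk,p,z,w=32):
    u,v=map(int,pix("scene",(*p,z)));b=(u-w,v-w,u+w,v+w)
    try: print(n,(u,v),world_rect(big(u8(mk),b),z,"scene"))
    except Exception as e: print(n,str(e)[:80])
def rect(n,p,z):pass
orig=world_rect
def world_rect(cn,z,cam): return orig(cn,z,cam)
tr("brick",~blue&(S<140),(627,-252),38)
tr("brick label",(S<90)&(V>150),(627,-252),38,20)
tr("meter",(S<100)&(V>75),(422,-223),36)
tr("cam white",(S<60)&(V>170),(504,-434),48,25)
tr("lens mount",(S<90)&(V>130),(394,247),48,12)
tr("tray",(S<70)&(V>70),(558,13),21,90)
E
python3 meas2.py
```

```text
brick (229, 284) (array([ 634.6, -249.7]), array([47.7, 89.5]), -17.8)
brick label (229, 284) (array([ 627.5, -252.8]), array([29.1, 48.8]), -17.4)
meter (234, 200) (array([ 431. , -221.4]), array([ 68.3, 131.4]), -10.6)
cam white (140, 247) (array([ 502.8, -433.7]), array([50.6, 72.3]), 28.0)
lens mount (416, 153) (array([392.8, 247.3]), array([27. , 31.7]), -45.0)
tray (342, 233) (array([557.3,  14.6]), array([186.4, 288.2]), 4.0)
```

move_arm:
  commands:
    - [[4, -5, 0], [0, 0, 0], 0.65]
    - [[4, -5, 0], [0, 0, 0], 0.65]
    - [[4, -5, 0], [0, 0, 0], 0.65]
    - [[4, -5, 0], [0, 0, 0], 0.65]
    - [[3, -5, -2], [0, 0, 0], 0.65]
    - [[2, -4.5, -2], [0, 0, 0], 0.65]
    - [[1.5, -4, -2], [0, 0, 0], 0.65]
    - [[1, -2.3, -2], [0, 0, 0], 0.65]
    - [[0, 0, -2], [0, 0, 0], 0.65]
    - [[0, 0, 0], [0, 0, 0], 0.65]

```text
t: 1.1
eef_pos: [351.3, 301.3, 117.9]
tcp_rot: [-3.139, -0.003, 2.883]
ft_force: [-0.6, -0.1, 0.3]
opening: 0.65
grip_force: 0.0
```

move_arm:
  commands:
    - [[0, 0, 0], [0, 0, 0], 0.65]

```text
t: 1.2
eef_pos: [351.8, 302.7, 119.8]
tcp_rot: [-3.141, -0.0, 2.885]
ft_force: [0.2, 0.8, 0.0]
opening: 0.651
grip_force: 0.0
```

move_arm:
  commands:
    - [[2.1, -2.8, 0], [0, 0, 0], 0.65]
    - [[2.1, -2.7, 0], [0, 0, 0], 0.65]
    - [[0, 0, -3], [0, 0, 0], 0.65]
    - [[0, 0, -2], [0, 0, 0], 0.65]
    - [[0, 0, 0], [0, 0, 0], 0.65]

```text
t: 1.7
eef_pos: [393.3, 247.6, 68.9]
tcp_rot: [-3.14, -0.002, 2.885]
ft_force: [0.4, 0.2, -0.3]
opening: 0.649
grip_force: 0.0
```

move_arm:
  commands:
    - [[0, 0, -2], [0, 0, 0], 0.65]
    - [[0, 0, -2], [0, 0, 0], 0.65]
    - [[0, 0, -1.5], [0, 0, 0], 0.65]
    - [[0, 0, 0], [0, 0, 0], 0.65]
    - [[0, 0, 0], [0, 0, 0], 0.35]
    - [[0, 0, 0], [0, 0, 0], 0.3]
    - [[0, 0, 0], [0, 0, 0], 0.3]
    - [[0, 0, 0], [0, 0, 0], 0.3]
    - [[0, 0, 0], [0, 0, 0], 0.3]
    - [[0, 0, 0], [0, 0, 0], 0.3]

```text
t: 2.7
eef_pos: [394.2, 247.7, 15.3]
tcp_rot: [3.141, 0.001, 2.885]
ft_force: [-1.3, 0.7, 8.2]
opening: 0.373
grip_force: 30.0
```

move_arm:
  commands:
    - [[0, 0, 1], [0, 0, 0], 0.3]
    - [[0, 0, 2], [0, 0, 0], 0.3]
    - [[0, 0, 3], [0, 0, 0], 0.3]
    - [[0, 0, 2], [0, 0, 0], 0.3]
    - [[3, -2.3, 0], [0, 0, 0], 0.3]
    - [[3, -2.3, 0], [0, 0, 0], 0.3]
    - [[3, -2.3, 0], [0, 0, 0], 0.3]
    - [[3, -2.3, 0], [0, 0, 0], 0.3]
    - [[3, -2.3, 0], [0, 0, 0], 0.3]
    - [[3, -2.3, 0], [0, 0, 0], 0.3]

```text
t: 3.7
eef_pos: [574.7, 108.2, 95.3]
tcp_rot: [3.142, -0.0, 2.885]
ft_force: [0.2, -0.6, -0.5]
opening: 0.376
grip_force: 30.0
```

move_arm:
  commands:
    - [[3, -2.3, 0], [0, 0, 0], 0.3]
    - [[2.1, -2.2, 0], [0, 0, 0], 0.3]
    - [[0, 0, 0], [0, 0, 0], 0.3]
    - [[0, 0, 0], [0, 0, 0], 0.3]

```text
t: 4.1
eef_pos: [624.4, 64.1, 94.7]
tcp_rot: [-3.142, -0.001, 2.884]
ft_force: [-0.1, 0.5, -1.1]
opening: 0.371
grip_force: 30.0
```

Run:
```python
from h import *
i=read_camera("scene");cv2.imwrite("pics/s1.png",i)
cv2.imwrite("pics/s1c.png",cv2.resize(i[130:330,270:470],None,fx=3,fy=3,interpolation=cv2.INTER_CUBIC))
```

```text
(no output)
```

View pics/s1c.png

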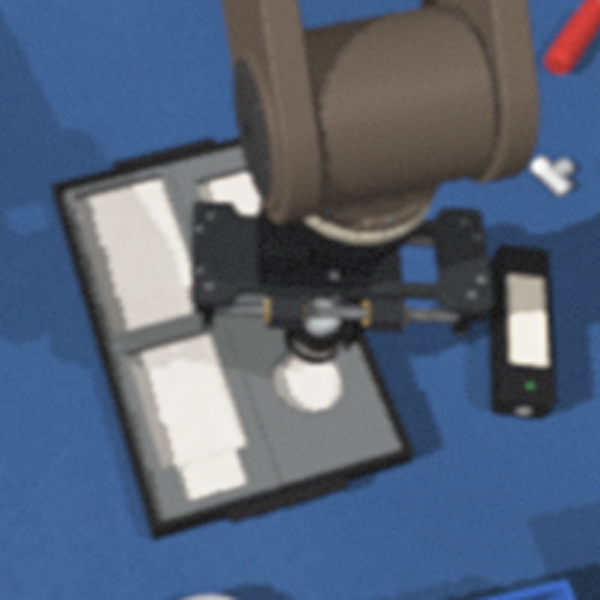

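The lens is held upright over the round pocket, with its mount at crop (322,318) and the pocket at (308,382), displaced by height as expected. Lowering it now.

move_arm:
  commands:
    - [[0.1, 0.1, -2.5], [0, 0, 0], 0.3]
    - [[0, 0, -2], [0, 0, 0], 0.3]
    - [[0, 0, -1.2], [0, 0, 0], 0.3]
    - [[0, 0, -0.6], [0, 0, 0], 0.3]
    - [[0, 0, -0.3], [0, 0, 0], 0.3]
    - [[0, 0, -0.15], [0, 0, 0], 0.3]
    - [[0, 0, 0], [0, 0, 0], 0.3]

```text
t: 4.85
eef_pos: [626.0, 65.5, 27.6]
tcp_rot: [3.141, 0.001, 2.885]
ft_force: [-0.4, 0.2, 0.1]
opening: 0.372
grip_force: 30.0
```

move_arm:
  commands:
    - [[0, 0, -0.1], [0, 0, 0], 0.3]
    - [[0, 0, 0], [0, 0, 0], 0.3]
    - [[0, 0, 0], [0, 0, 0], 0.4]
    - [[0, 0, 0], [0, 0, 0], 0.48]
    - [[0, 0, 0], [0, 0, 0], 0.55]
    - [[0, 0, 0], [0, 0, 0], 0.55]
    - [[0, 0, 2], [0, 0, 0], 0.55]
    - [[0, 0, 3], [0, 0, 0], 0.55]
    - [[0, 0, 4], [0, 0, 0], 0.6]
    - [[0, 0, 2], [0, 0, 0], 0.6]

```text
t: 5.85
eef_pos: [626.6, 65.5, 139.2]
tcp_rot: [3.141, 0.003, 2.885]
ft_force: [0.3, 0.7, -0.1]
opening: 0.594
grip_force: 0.0
```

move_arm:
  commands:
    - [[-0.7, -2.9, 0], [0, 0, -8], 0.8]
    - [[-0.7, -2.9, 0], [0, 0, -8], 0.9]
    - [[-0.7, -2.9, 0], [0, 0, -8], 0.9]
    - [[-0.7, -2.9, 0], [0, 0, -8], 0.9]
    - [[-0.7, -2.9, 0], [0, 0, -8], 0.9]
    - [[-0.7, -2.9, 0], [0, 0, -8], 0.9]
    - [[-0.7, -2.9, 0], [0, 0, -8], 0.9]
    - [[-0.7, -2.9, 0], [0, 0, -8], 0.9]
    - [[-0.7, -2.9, 0], [0, 0, -8], 0.9]
    - [[-0.7, -2.9, 0], [0, 0, -8], 0.9]

```text
t: 6.85
eef_pos: [555.4, -225.7, 136.2]
tcp_rot: [3.141, 0.0, 1.483]
ft_force: [0.1, 0.2, -0.0]
opening: 0.9
grip_force: 0.0
```

move_arm:
  commands:
    - [[-0.7, -2.9, 0], [0, 0, -8], 0.9]
    - [[-0.7, -2.9, 0], [0, 0, -8], 0.9]
    - [[-0.7, -2.9, 0], [0, 0, -8], 0.9]
    - [[-0.7, -2.9, 0], [0, 0, -8], 0.9]
    - [[-0.7, -2.9, 0], [0, 0, -8], 0.9]
    - [[-0.7, -2.9, 0], [0, 0, -8], 0.9]
    - [[-0.7, -2.9, 0], [0, 0, -8], 0.9]
    - [[-0.3, -0.6, 0], [0, 0, -1.5], 0.9]
    - [[0, 0, 0], [0, 0, 0], 0.9]
    - [[0, 0, 0], [0, 0, 0], 0.9]

```text
t: 7.85
eef_pos: [503.9, -432.6, 136.0]
tcp_rot: [-3.141, 0.0, 0.487]
ft_force: [0.7, 1.2, 0.0]
opening: 0.9
grip_force: 0.0
```

Run:
```python
from m import *
i=read_camera("top");cv2.imwrite("pics/t2.png",i)
a=up(i[130:180,275:345],8);s=read_camera("scene")
b=cv2.resize(s[190:310,80:220],(560,400),interpolation=cv2.INTER_CUBIC)
cv2.imwrite("pics/t2c.png",np.hstack([cv2.resize(a,(240,171)),np.zeros((171,0,3),np.uint8)]) if 0 else np.vstack([cv2.resize(a,(560,200)),b]))
H,S,V=cv2.split(cv2.cvtColor(up(i),cv2.COLOR_BGR2HSV))
try: print("mount",world_rect(big(((S<90)&(V>200)).astype(np.uint8),(285,146,304,167)),59))
except Exception as e: print(e)
```

```text
mount (array([625.5,  63.5]), array([18., 19.]), -88.7)
```

View pics/t2c.png

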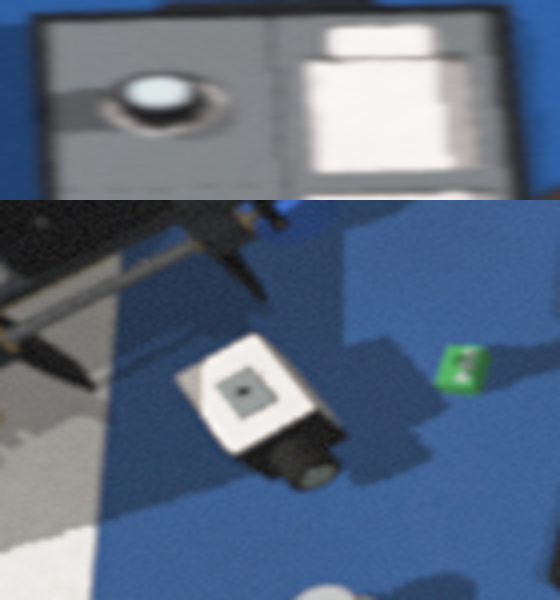

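The lens stands in its round pocket at crop (160,100). The fingers straddle the camera box at (250,390), with the lens end pointing +x. Descending.

move_arm:
  commands:
    - [[0, -0.1, -4], [0, 0, 0], 0.9]
    - [[0, 0, -4], [0, 0, 0], 0.9]
    - [[0, 0, -2.5], [0, 0, 0], 0.9]
    - [[0, 0, -1.6], [0, 0, 0], 0.9]
    - [[0, 0, 0], [0, 0, 0], 0.9]
    - [[0, 0, 0], [0, 0, 0], 0.6]
    - [[0, 0, 0], [0, 0, 0], 0.45]
    - [[0, 0, 0], [0, 0, 0], 0.45]
    - [[0, 0, 0], [0, 0, 0], 0.45]
    - [[0, 0, 0], [0, 0, 0], 0.45]

```text
t: 8.95
eef_pos: [503.9, -434.6, 15.7]
tcp_rot: [3.141, -0.0, 0.485]
ft_force: [-0.3, 1.7, 0.7]
opening: 0.537
grip_force: 0.9
```

move_arm:
  commands:
    - [[0, 0, 0], [0, 0, 0], 0.45]
    - [[0, 0, 0], [0, 0, 0], 0.45]

```text
t: 9.15
eef_pos: [503.8, -434.6, 15.6]
tcp_rot: [3.141, -0.0, 0.485]
ft_force: [-0.8, 1.6, 6.3]
opening: 0.523
grip_force: 30.0
```

move_arm:
  commands:
    - [[0, 0, 1], [0, 0, 0], 0.45]
    - [[0, 0, 2], [0, 0, 0], 0.45]
    - [[0, 0, 3], [0, 0, 0], 0.45]
    - [[0, 0, 2], [0, 0, 0], 0.45]
    - [[1, 2, 0], [0, 0, -2], 0.45]
    - [[1, 3.5, 0], [0, 0, -2], 0.45]
    - [[1, 3.5, 0], [0, 0, -2], 0.45]
    - [[1, 3.5, 0], [0, 0, -2], 0.45]
    - [[1, 3.5, 0], [0, 0, -2], 0.45]
    - [[1, 3.5, 0], [0, 0, -2], 0.45]

```text
t: 10.15
eef_pos: [564.0, -238.1, 95.5]
tcp_rot: [3.141, 0.0, 0.274]
ft_force: [0.4, 0.1, -1.8]
opening: 0.524
grip_force: 30.0
```

move_arm:
  commands:
    - [[1, 3.5, 0], [0, 0, -2], 0.45]
    - [[1, 3.5, 0], [0, 0, -2], 0.45]
    - [[1, 3.5, 0], [0, 0, -2], 0.45]
    - [[1, 3.5, 0], [0, 0, -2], 0.45]
    - [[1, 3.5, 0], [0, 0, -2], 0.45]
    - [[0.6, 2.5, 0], [0, 0, -1.8], 0.45]
    - [[0, 1.2, 0], [0, 0, 0], 0.45]
    - [[0, 0, 0], [0, 0, 0], 0.45]
    - [[0, 0, 0], [0, 0, 0], 0.45]

```text
t: 11.05
eef_pos: [619.6, -28.2, 95.2]
tcp_rot: [3.141, 0.0, 0.07]
ft_force: [-0.7, 0.5, -2.9]
opening: 0.525
grip_force: 30.0
```

Run:
```python
from m import *
s=read_camera("scene")
cv2.imwrite("pics/s3c.png",up(s[170:320,260:440],3))
```

```text
(no output)
```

View pics/s3c.png

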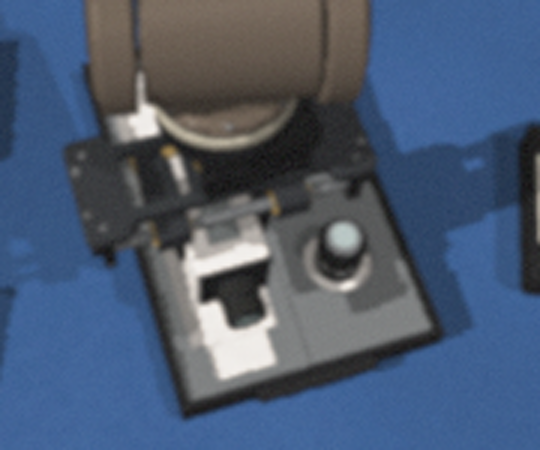

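The camera is held level over its inset, with its lens at crop (242,305) along the saddle side, and the slim lens is clear at (345,240). Lowering.

move_arm:
  commands:
    - [[0, 0, -2.5], [0, 0, 0], 0.45]
    - [[0, 0, -2], [0, 0, 0], 0.45]
    - [[0, 0, -1.2], [0, 0, 0], 0.45]
    - [[0, 0, -0.6], [0, 0, 0], 0.45]
    - [[0, 0, -0.3], [0, 0, 0], 0.45]
    - [[0, 0, -0.2], [0, 0, 0], 0.45]
    - [[0, 0, 0], [0, 0, 0], 0.45]

```text
t: 11.8
eef_pos: [620.0, -27.6, 27.5]
tcp_rot: [3.141, -0.001, 0.07]
ft_force: [-0.0, -0.4, -3.1]
opening: 0.522
grip_force: 30.0
```

move_arm:
  commands:
    - [[0, 0, -0.1], [0, 0, 0], 0.45]
    - [[0, 0, 0], [0, 0, 0], 0.45]
    - [[0, 0, 0], [0, 0, 0], 0.56]
    - [[0, 0, 0], [0, 0, 0], 0.6]
    - [[0, 0, 0], [0, 0, 0], 0.64]
    - [[0, 0, 0], [0, 0, 0], 0.64]
    - [[0, 0, 2], [0, 0, 0], 0.64]
    - [[0, 0, 3], [0, 0, 0], 0.64]
    - [[0, 0, 4], [0, 0, 0], 0.64]
    - [[0, 0, 1], [0, 0, 0], 0.64]

```text
t: 12.8
eef_pos: [621.3, -27.7, 130.1]
tcp_rot: [3.14, -0.005, 0.07]
ft_force: [0.3, -0.9, 0.9]
opening: 0.639
grip_force: 0.0
```

move_arm:
  commands:
    - [[0.1, -3.5, 0], [0, 0, -4], 0.8]
    - [[0.1, -3.5, 0], [0, 0, -4], 0.8]
    - [[0.1, -3.5, 0], [0, 0, -4], 0.8]
    - [[0.1, -3.5, 0], [0, 0, -4], 0.8]
    - [[0.1, -3.5, 0], [0, 0, -4], 0.8]
    - [[0.1, -3.5, 0], [0, 0, -2], 0.8]
    - [[0.1, -1.4, -1], [0, 0, 0], 0.8]
    - [[0, 0, -2], [0, 0, 0], 0.8]
    - [[0, 0, 0], [0, 0, 0], 0.8]
    - [[0, 0, 0], [0, 0, 0], 0.8]

```text
t: 13.8
eef_pos: [626.6, -250.7, 95.6]
tcp_rot: [-3.141, 0.002, -0.313]
ft_force: [0.7, 0.8, -0.0]
opening: 0.8
grip_force: 0.0
```

Run:
```python
from m import *
i=read_camera("top");s=read_camera("scene")
cv2.imwrite("pics/t4c.png",np.hstack([cv2.resize(s[230:330,180:300],(400,400),interpolation=cv2.INTER_CUBIC),cv2.resize(i[125:225,275:345],(300,400),interpolation=cv2.INTER_CUBIC)]))
H,S,V=cv2.split(cv2.cvtColor(up(i),cv2.COLOR_BGR2HSV))
print("cam",world_rect(big(((S<60)&(V>200)).astype(np.uint8),(308,136,342,175)),59))
```

```text
Traceback (most recent call last):
  File "m.py", line 10, in big
    cn=max(cv2.findContours(t,0,1)[0],key=cv2.contourArea);return (cn.reshape(-1,2)+.5)/s-.5
ValueError: max() iterable argument is empty
```

View pics/t4c.png

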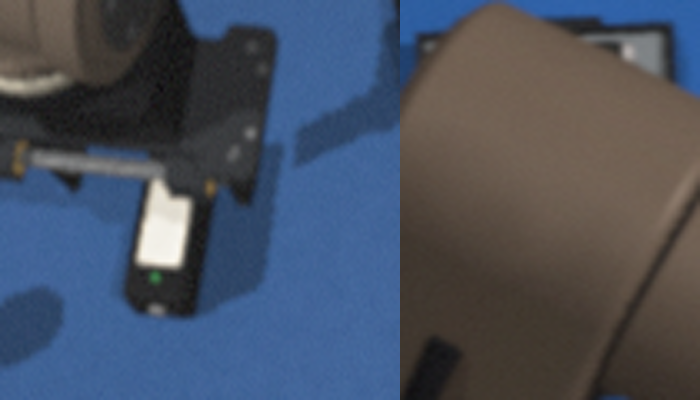

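The fingers straddle the short brick, whose label is at crop (165,230). The arm hides the tray in the top view, so I'll check the camera later. Descending and gripping.

move_arm:
  commands:
    - [[0.2, -0.1, -3.5], [0, 0, 0], 0.8]
    - [[0, 0, -2.5], [0, 0, 0], 0.8]
    - [[0, 0, -2.0], [0, 0, 0], 0.8]
    - [[0, 0, 0], [0, 0, 0], 0.8]
    - [[0, 0, 0], [0, 0, 0], 0.5]
    - [[0, 0, 0], [0, 0, 0], 0.37]
    - [[0, 0, 0], [0, 0, 0], 0.37]
    - [[0, 0, 0], [0, 0, 0], 0.37]
    - [[0, 0, 0], [0, 0, 0], 0.37]
    - [[0, 0, 0], [0, 0, 0], 0.37]

```text
t: 14.9
eef_pos: [629.0, -252.6, 16.7]
tcp_rot: [3.141, -0.001, -0.314]
ft_force: [-0.4, 0.6, 4.7]
opening: 0.44
grip_force: 30.0
```

move_arm:
  commands:
    - [[0, 0, 0], [0, 0, 0], 0.37]
    - [[0, 0, 0], [0, 0, 0], 0.37]

```text
t: 15.1
eef_pos: [629.0, -252.6, 16.7]
tcp_rot: [3.141, -0.001, -0.314]
ft_force: [-1.0, -0.2, 6.0]
opening: 0.441
grip_force: 30.0
```

move_arm:
  commands:
    - [[0, 0, 1], [0, 0, 0], 0.37]
    - [[0, 0, 2], [0, 0, 0], 0.37]
    - [[0, 0, 3], [0, 0, 0], 0.37]
    - [[-1, 1, 2], [0, 0, 2], 0.37]
    - [[-1.5, 3, 1], [0, 0, 2], 0.37]
    - [[-1.5, 3.2, 0], [0, 0, 2], 0.37]
    - [[-1.5, 3.2, 0], [0, 0, 2], 0.37]
    - [[-1.5, 3.2, 0], [0, 0, 2], 0.37]
    - [[-1.5, 3.2, 0], [0, 0, 2], 0.37]
    - [[-1.5, 3.2, 0], [0, 0, 2], 0.37]

```text
t: 16.1
eef_pos: [528.0, -51.4, 106.6]
tcp_rot: [3.141, -0.0, -0.069]
ft_force: [0.1, 0.3, -1.6]
opening: 0.44
grip_force: 30.0
```

move_arm:
  commands:
    - [[-1.5, 3.2, 0], [0, 0, 2], 0.37]
    - [[-1.5, 3.2, 0], [0, 0, 2], 0.37]
    - [[-1.5, 3.2, 0], [0, 0, 2], 0.37]
    - [[0, 2.5, 0], [0, 0, 2], 0.37]
    - [[0, 1.8, 0], [0, 0, 0], 0.37]
    - [[0, 0, 0], [0, 0, 0], 0.37]
    - [[0, 0, 0], [0, 0, 0], 0.37]

```text
t: 16.8
eef_pos: [483.8, 86.4, 106.4]
tcp_rot: [3.141, -0.0, 0.07]
ft_force: [-0.1, 0.6, -1.9]
opening: 0.442
grip_force: 30.0
```

Run:
```python
from m import *
s=read_camera("scene")
cv2.imwrite("pics/s5c.png",up(s[160:310,260:440],3))
```

```text
(no output)
```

View pics/s5c.png

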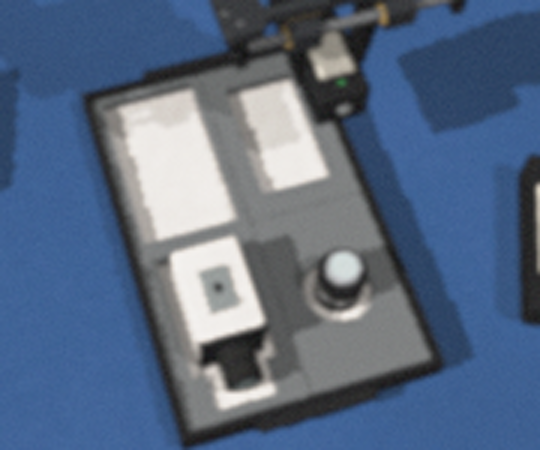

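The camera sits in its pocket at crop (220,290) with its lens over the saddle. The brick overshot 31 mm in y because I miscounted the steps, so I'm shifting it back and lowering.

move_arm:
  commands:
    - [[0, -2, 0], [0, 0, 0], 0.37]
    - [[0, -1.15, 0], [0, 0, 0], 0.37]
    - [[0, 0, -3], [0, 0, 0], 0.37]
    - [[0, 0, -2], [0, 0, 0], 0.37]
    - [[0, 0, -1.2], [0, 0, 0], 0.37]
    - [[0, 0, -0.8], [0, 0, 0], 0.37]
    - [[0, 0, -0.5], [0, 0, 0], 0.37]
    - [[0, 0, -0.2], [0, 0, 0], 0.37]
    - [[0, 0, 0], [0, 0, 0], 0.37]

```text
t: 17.75
eef_pos: [484.0, 55.0, 29.4]
tcp_rot: [3.141, -0.0, 0.07]
ft_force: [-0.2, 0.2, -2.2]
opening: 0.442
grip_force: 30.0
```

move_arm:
  commands:
    - [[0, 0, -0.15], [0, 0, 0], 0.37]
    - [[0, 0, 0], [0, 0, 0], 0.37]
    - [[0, 0, 0], [0, 0, 0], 0.48]
    - [[0, 0, 0], [0, 0, 0], 0.53]
    - [[0, 0, 0], [0, 0, 0], 0.57]
    - [[0, 0, 0], [0, 0, 0], 0.57]
    - [[0, 0, 2], [0, 0, 0], 0.57]
    - [[0, 0, 3], [0, 0, 0], 0.57]
    - [[0, 0, 4], [0, 0, 0], 0.64]
    - [[0, 0, 0], [0, 0, 0], 0.7]

```text
t: 18.75
eef_pos: [485.6, 55.0, 121.5]
tcp_rot: [3.141, -0.007, 0.07]
ft_force: [0.3, 0.9, -0.8]
opening: 0.672
grip_force: 0.0
```

move_arm:
  commands:
    - [[-0.7, -2.7, 0], [0, 0, -1.7], 0.8]
    - [[-0.7, -3.3, 0], [0, 0, -1.7], 0.95]
    - [[-0.7, -3.3, 0], [0, 0, -1.7], 0.95]
    - [[-0.7, -3.3, 0], [0, 0, -1.7], 0.95]
    - [[-0.7, -3.3, 0], [0, 0, -1.7], 0.95]
    - [[-0.7, -3.3, 0], [0, 0, -1.7], 0.95]
    - [[-0.7, -3.3, 0], [0, 0, -1.7], 0.95]
    - [[-0.7, -3.3, -1], [0, 0, -1.7], 0.95]
    - [[-0.5, -2.0, -1], [0, 0, 0], 0.95]
    - [[0, 0, 0], [0, 0, 0], 0.95]

```text
t: 19.75
eef_pos: [421.9, -224.7, 96.2]
tcp_rot: [-3.141, 0.002, -0.171]
ft_force: [0.6, 0.2, -0.1]
opening: 0.947
grip_force: 0.0
```

move_arm:
  commands:
    - [[0, 0, 0], [0, 0, 0], 0.95]

```text
t: 19.85
eef_pos: [422.5, -222.8, 97.2]
tcp_rot: [-3.141, 0.001, -0.169]
ft_force: [0.3, -0.1, -0.5]
opening: 0.949
grip_force: 0.0
```

Run:
```python
from m import *
i=read_camera("top");s=read_camera("scene")
cv2.imwrite("pics/t6c.png",np.hstack([cv2.resize(s[160:260,170:290],(400,400),interpolation=cv2.INTER_CUBIC),cv2.resize(i[125:225,275:345],(300,400),interpolation=cv2.INTER_CUBIC)]))
```

```text
(no output)
```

View pics/t6c.png

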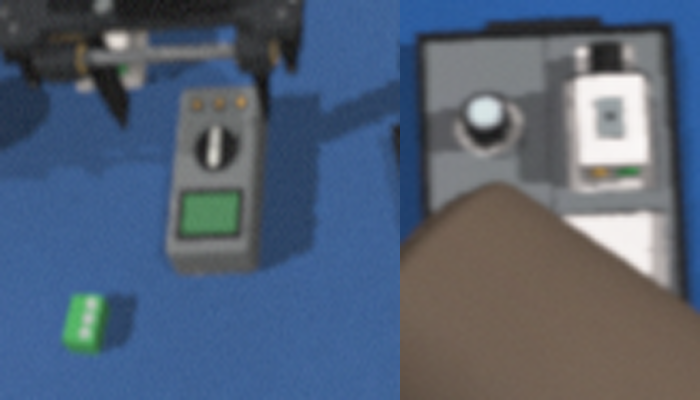

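The fingers straddle the meter once height displacement is allowed for. On the right, the lens and camera are seated in the tray. Descending to grip the meter.

move_arm:
  commands:
    - [[0, 0, -3.5], [0, 0, 0], 0.95]
    - [[0, 0, -2.5], [0, 0, 0], 0.95]
    - [[0, 0, -1.9], [0, 0, 0], 0.95]
    - [[0, 0, 0], [0, 0, 0], 0.95]
    - [[0, 0, 0], [0, 0, 0], 0.7]
    - [[0, 0, 0], [0, 0, 0], 0.56]
    - [[0, 0, 0], [0, 0, 0], 0.56]
    - [[0, 0, 0], [0, 0, 0], 0.56]
    - [[0, 0, 0], [0, 0, 0], 0.56]
    - [[0, 0, 0], [0, 0, 0], 0.56]

```text
t: 20.95
eef_pos: [423.0, -223.1, 19.2]
tcp_rot: [3.141, -0.001, -0.168]
ft_force: [-0.4, 1.2, 7.9]
opening: 0.632
grip_force: 29.9
```

move_arm:
  commands:
    - [[0, 0, 0], [0, 0, 0], 0.56]
    - [[0, 0, 0], [0, 0, 0], 0.56]

```text
t: 21.15
eef_pos: [423.0, -223.2, 19.2]
tcp_rot: [3.141, -0.001, -0.168]
ft_force: [-0.7, 1.6, 7.4]
opening: 0.63
grip_force: 29.9
```

move_arm:
  commands:
    - [[0, 0, 1], [0, 0, 0], 0.56]
    - [[0, 0, 2], [0, 0, 0], 0.56]
    - [[0, 0, 3], [0, 0, 0], 0.56]
    - [[0, 0, 2], [0, 0, 0], 0.56]
    - [[1.1, 2.8, 0], [0, 0, 2], 0.56]
    - [[1.1, 2.8, 0], [0, 0, 2], 0.56]
    - [[1.1, 2.8, 0], [0, 0, 2], 0.56]
    - [[1.1, 2.8, 0], [0, 0, 2], 0.56]
    - [[1.1, 2.8, 0], [0, 0, 2], 0.56]
    - [[1.1, 2.8, 0], [0, 0, 2], 0.56]

```text
t: 22.15
eef_pos: [489.0, -53.8, 99.2]
tcp_rot: [3.141, -0.0, 0.043]
ft_force: [0.5, -1.0, -2.4]
opening: 0.629
grip_force: 29.9
```

move_arm:
  commands:
    - [[0.1, 1.8, 0], [0, 0, 1.6], 0.56]
    - [[0, 0, 0], [0, 0, 0], 0.56]
    - [[0, 0, 0], [0, 0, 0], 0.56]

```text
t: 22.45
eef_pos: [489.7, -37.1, 99.0]
tcp_rot: [3.141, -0.0, 0.07]
ft_force: [0.2, 0.6, -2.3]
opening: 0.629
grip_force: 29.9
```

Run:
```python
from m import *
s=read_camera("scene")
cv2.imwrite("pics/s7c.png",up(s[160:310,260:440],3))
```

```text
(no output)
```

View pics/s7c.png

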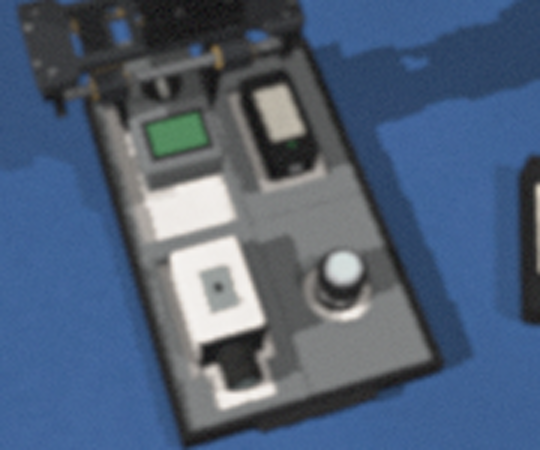

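The meter hangs level over its pocket and the brick is seated at crop (280,125). Lowering.

move_arm:
  commands:
    - [[0.05, 0, -2.5], [0, 0, 0], 0.56]
    - [[0, 0, -2], [0, 0, 0], 0.56]
    - [[0, 0, -1.2], [0, 0, 0], 0.56]
    - [[0, 0, -0.6], [0, 0, 0], 0.56]
    - [[0, 0, -0.3], [0, 0, 0], 0.56]
    - [[0, 0, -0.2], [0, 0, 0], 0.56]
    - [[0, 0, 0], [0, 0, 0], 0.56]

```text
t: 23.2
eef_pos: [490.5, -37.1, 30.9]
tcp_rot: [3.141, -0.001, 0.069]
ft_force: [-0.3, -0.3, -2.9]
opening: 0.629
grip_force: 29.9
```

move_arm:
  commands:
    - [[0, 0, -0.1], [0, 0, 0], 0.56]
    - [[0, 0, 0], [0, 0, 0], 0.56]
    - [[0, 0, 0], [0, 0, 0], 0.66]
    - [[0, 0, 0], [0, 0, 0], 0.7]
    - [[0, 0, 0], [0, 0, 0], 0.73]
    - [[0, 0, 0], [0, 0, 0], 0.73]
    - [[0, 0, 2], [0, 0, 0], 0.73]
    - [[0, 0, 3], [0, 0, 0], 0.73]
    - [[0, 0, 4], [0, 0, 0], 0.73]
    - [[0, 0, 4], [0, 0, 0], 0.73]

```text
t: 24.2
eef_pos: [489.9, -37.0, 160.8]
tcp_rot: [-3.141, 0.001, 0.07]
ft_force: [-0.2, 0.3, 0.7]
opening: 0.732
grip_force: 0.0
```

move_arm:
  commands:
    - [[0, 4, 0], [0, 0, 0], 0.73]
    - [[0, 4, 0], [0, 0, 0], 0.73]
    - [[0, 4, 0], [0, 0, 0], 0.73]
    - [[0, 4, 0], [0, 0, 0], 0.73]
    - [[0, 4, 0], [0, 0, 0], 0.73]
    - [[0, 4, 0], [0, 0, 0], 0.73]
    - [[0, 4, 0], [0, 0, 0], 0.73]
    - [[0, 4, 0], [0, 0, 0], 0.73]
    - [[0, 4, 0], [0, 0, 0], 0.73]
    - [[0, 0, 0], [0, 0, 0], 0.73]

```text
t: 25.2
eef_pos: [489.8, 326.7, 159.3]
tcp_rot: [-3.141, -0.0, 0.073]
ft_force: [-0.6, -1.1, -0.7]
opening: 0.729
grip_force: 0.0
```

Run:
```python
from m import *
i=read_camera("top");s=read_camera("scene")
cv2.imwrite("pics/end.png",np.hstack([cv2.resize(s[150:320,270:430],(430,457),interpolation=cv2.INTER_CUBIC),cv2.resize(i[120:235,270:355],(338,457),interpolation=cv2.INTER_CUBIC)]))
H,S,V=cv2.split(cv2.cvtColor(up(i),cv2.COLOR_BGR2HSV));u=lambda b:b.astype(np.uint8)
for n,m,b,z in (("mount",(S<90)&(V>200),(285,146,304,167),59),("label",(S<90)&(V>150),(284,176,308,222),49),("disp",(H>40)&(H<85)&(S>90),(310,172,345,224),48),("long label",(S<90)&(V>150),(225,132,260,180),38),("fat",(S<90)&(V>130),(176,177,200,200),48)):
    try: print(n,world_rect(big(u(m),b),z))
    except Exception as e: print(n,e)
```

```text
mount (array([625.9,  63.9]), array([17.1, 18.2]), -88.7)
label (array([484.3,  53.8]), array([29.1, 49. ]), 4.2)
disp (array([524.7, -37. ]), array([27.2, 38.4]), -88.6)
long label (array([624.2, 234.4]), array([29.7, 75.5]), -19.8)
fat max() iterable argument is empty
```

View pics/end.png

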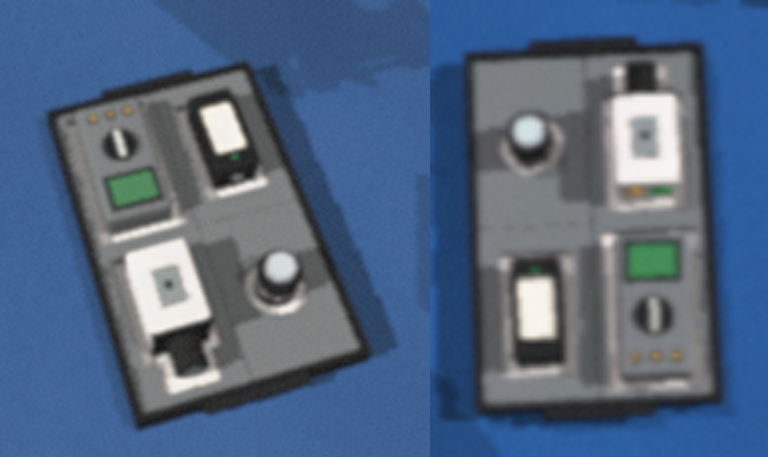

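All four items sit flat in their pockets, centred within a few mm, and the long brick has not moved. The arm hides the fat lens in this view, but the arm went no lower than 159 mm on that side. Handing in.

```bash
python3 -c "
from cell import env;print(env.job_done())"
```

```text
the job is handed in; nothing more can be done
None
```

The job is handed in, with no verdict reported back: the camera, short brick, slim lens and meter are each in their own pocket within a few mm, the long brick is where it was, and the fat lens was never approached (the arm hid it in my last view).

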